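Select the reagent bottle and start the pump

ROBOT

A 7-joint arm with a two-finger parallel gripper is mounted at the origin on the work surface. World frame = base frame: x ahead of the robot, y to its left, z up, the work surface at z = 0. Lengths are in m, angles in rad, forces in N, time in s.
With the tool pointing down it reaches from about 0.425 to 0.925 m from the base axis. Payload 6.8 kg.
Tool frame: the origin (TCP) lies on the mounting face of the last link; the fingertips stand 173 mm ahead of it and the grasp point (between the pads) lies 155 mm ahead of it; z points along the fingers, y is the line along which they close (so a half turn about z gives the same grasp; the last joint's range is limited). The gripper opens to 85 mm and grips with 20 to 120 N. Pads are 22 mm wide; open, the fingers measure 114 mm over their backs; the gripper's body (76 mm by 85 mm) begins 54 mm behind the grasp point. The pads swing forward as they close: fully open they stand 13 mm farther back than shut.
Start: joints at [1.208, 0.477, 0.022, 1.555, -0.011, 1.109, -0.083], TCP at [0.17, -0.653, 0.405] pointing down, gripper open.
Joint ranges: [-2.96, 2.96], [-0.34, 2.1], [-1.41, 1.46], [0.24, 2.44], [-1.37, 4.51], [0.17, 1.92], [-2.96, 2.96]. Speed limits (rad/s): [2.39, 2.39, 3.14, 3.14, 3.14, 3.14, 3.14].

INTERFACE

Orientations are given as a unit quaternion [w, x, y, z].
In Python, from station import bot gives the robot as it stands. The module is installed in compiled form; this text tells all that it offers.
- The arm moves only by the shell command python3 -m pendant 'ROWS' [FORCE]. ROWS is JSON, a list of rows, each a list of 5 numbers: the finger opening in m, from 0 to 0.0854, then the shift along the tool's x, y, z in m, then the turn about the tool's z in degrees. In form: [[jaw, x, y, z, yaw], ...]. A call has 1 to 12 rows; each row shifts and turns the commanded pose from where the row before left it, along the tool's axes as they then stand; what a row does not reach is not made up. A row lasts 1/12 s, in which the tool goes at most 41.7 mm and 7.16 degrees, less where a joint would pass 70% of its speed; a pose out of reach is approached as far as the arm can. A call with a gripper value outside its range is refused whole. The fingers move at their own pace and stop on an object; FORCE is the grip in N (left out, the last holds). Time passes only in rows, so rows that do not move let the fingers close. It gives the time, the measured TCP pose, the force, the opening and the grip force at its end, in the units of the state.
- bot.get_obs(): the state, without advancing time (a new reading comes with each control period).
- bot.read_camera(name): name is "scene" or "top" or "wrist"; returns (picture, depth): 384x512x3 uint8, blue, green, red; 384x512 float32, m along the optical axis (not along the pixel's ray), 0 where there is no reading.
- bot.camera_model(name): a dict with "intrinsics" (3x3 intrinsics, pixels), "R" (3x3) and "t" (3): a world point X has camera coordinates R X + t. Camera axes: x right, y down, z forward; pixel columns grow to the right and rows downward; lengths in m; the calibration is good to about 2 mm. A picture is of the moment at which its call begins: read the wrist's pose just before it. camera_model takes no time and is no camera call; for the wrist camera it gives the pose at the moment of the call.
- bot.hand_in(): hands the job in; it is judged then, once.
Trained networks look in the newest picture that a camera, given by its name, has taken for a name from the list of things; names that differ only in an ending like _2 or _b are one class to them, and where a whole thing is asked for, a point or a joint stands for the part that bears it (a point fixed in the world has none). Each returns a list of dicts, best first, with "score" (0 to 1); they miss things now and then, are a little off and sometimes report something else, mostly with a low value. They report only what shows in the picture. A call takes as long as a camera call. They do not tell look-alikes from the thing itself.
- bot.boxes_of(name, camera): "at" ([column, row] in pixels, amid what is visible of it).
- bot.trace(name, camera): "mask" (384x512 bool, what is visible of it) and "at" ([column, row] in pixels, amid what is visible of it).
- bot.pinpoint(name, camera): "at" ([column, row] in pixels: a listed point, or the origin of a listed thing).
The state is a dict: "t": time; "q": joint angles; "joint_vel": joint speeds; "joint_torque": joint torques, N m; "eef_pos": TCP position; "tool_rot": TCP orientation; "contact_force": force on the tool from outside, world axes, zero at the start; "torque": the same for the moment, N m; "gripper_width": opening from 0.0 (shut) to 1.0 (fully open); "grasp_force": force on a finger pad.
Only numpy, scipy, OpenCV 4.12 (cv2) and the standard library are available. Lean on these libraries where they do the work, as an engineer would, in place of code of your own. Each camera call takes 0.05 s, during which the arm holds its last target. There are 200 camera calls.

TASK

Set the selector valve to the brown bottle with the blue cap: gently push its red pointer arm round with the tip of a finger (no gripping) until it points at the middle of that bottle. Only then press the green start button on the control box all the way down and let it come up again. Nothing is picked up: leave the bottles and the other things on the bench standing where they are, and leave the red button alone.

Things in the scene. Friction and masses are not known exactly. Their poses are not given: they have to be found in the camera images.
- valve: Selector valve, fixed: grey round tray 400 mm across, 10 mm thick, in its middle a white drum (120 mm across, top 52 mm above the table) carrying the pointer. Origin under the tray's centre, on the pointer's axis. Four white pads, centres 165 mm from the axis at +0.8, -0.8, +2.0, -2.0 rad from the valve's x axis, carry one bottle each (any order, within 6 mm). Tubes between are under 26 mm high.
- pointer (a joint): Angle of the red pointer arm about the vertical axis of the valve, in rad: 0 when it points along the valve's x axis, growing anticlockwise seen from above, stops at -2.8 and +2.8. It starts between -0.3 and +0.3. Friction about 0.12 N m, no spring, no detents: it stays where it is left.
- pointer_hub (a point): On the pointer's turning axis at half the height of the arm, 83 mm above the table; turns with the pointer, x along the arm to its tip, z up. The black hub is 42 mm across.
- pointer_tip (a point): The very tip of the red pointer arm, 113 mm from the axis, 83 mm above the table. The arm is a straight red bar 12 mm wide, from 70 to 96 mm above the table, with a 21 mm wide arrowhead over its last 21 mm; between drum (top 52 mm) and bottles there is room for a finger on both sides of it.
- control_box: Pump control box, fixed: grey, blue top, 100 x 170 x 46 mm. Origin at the centre of its underside. Green button at y = +42 mm and red button at y = -42 mm in its own frame.
- start (a joint): Travel of the green start button, in m: 0 released, 0.006 fully pressed down; a spring returns it, about 5 N when fully down.
- start_top (a point): Centre of the top face of the green start button (32 mm across), about 68 mm above the table when released; it is pressed straight down.
- stop (a joint): Travel of the red stop button, in m: 0 released, 0.006 pressed. Not to be pressed.
- beaker: Clear plastic beaker, 68 mm across, 90 mm tall, loose bystander; origin at the centre of its underside.
- screwdriver: Orange-handled screwdriver, 180 mm long, lying on the bench, loose bystander; origin under its middle.
- jar: White jar with an orange lid, 52 mm across, 65 mm tall, loose bystander; origin at the centre of its underside.
- bottle_brown_blue: Brown amber-glass bottle with a blue cap (the wanted one), 58 mm across and 100 mm tall, loose, standing on one of the four pads; origin at the centre of its underside, z up
- bottle_brown_black: Brown amber-glass bottle with a black cap, 58 mm across and 100 mm tall, loose, standing on one of the four pads; origin at the centre of its underside, z up
- bottle_white_red: White plastic bottle with a red cap, 58 mm across and 100 mm tall, loose, standing on one of the four pads; origin at the centre of its underside, z up
- bottle_green_white: Green glass bottle with a white cap, 58 mm across and 100 mm tall, loose, standing on one of the four pads; origin at the centre of its underside, z up
There are look-alikes about, which are no part of the job. What is shaped like the bottle_brown_black but pink or purple is not meant. What is shaped like the control_box but turquoise is not meant.

How it is judged:
By the outcome, as a careful person would: the job done as asked, in the order asked, and still so for the second after the job is handed in, with the robot touching nothing.
It also fails if it takes over 54 s, if anything falls off the work surface, if the arm or the gripper's body presses on something with over 40 N, if the wrist force passes 120 N, or if a joint passes its speed limit or range.

## Working session

There is one attempt and no reset: what is moved stays moved. The work goes in short steps, Python scripts to look and compute and a shell command to move; the robot and the scene stay as the last step left them, time stands still between calls to the robot, and variables do not carry over. Pictures are saved under pics/ and viewed, at most 10 in all, crops included, and the job is handed in when it is done.

```bash
mkdir -p pics; cat > h.py <<'E'
from station import bot
import cv2,numpy as np
def cast(cam,px,z=None,depth=None):
    m=bot.camera_model(cam);K,R,t=map(np.array,(m["intrinsics"],m["R"],m["t"]))
    r=np.linalg.inv(K)@[px[0],px[1],1.]
    if depth is not None: return R.T@(r*depth-t)
    o=-R.T@t;d=R.T@r
    return o+d*(z-o[2])/d[2]
def proj(cam,X):
    m=bot.camera_model(cam);K,R,t=map(np.array,(m["intrinsics"],m["R"],m["t"]))
    c=K@(R@np.array(X)+t);return c[:2]/c[2]
E
python3 - <<'E'
from h import *
for c in("top","scene"):
    p,d=bot.read_camera(c);cv2.imwrite(f"pics/{c}0.png",p);np.save(c+"_d.npy",d)
    for n,z in[("valve",0),("pointer_hub",.083),("pointer_tip",.083),("control_box",0),("start_top",.068),("bottle_brown_blue",.01),("bottle_brown_black",.01),("bottle_white_red",.01),("bottle_green_white",.01)]:
        for r in bot.pinpoint(n,c)[:3]:
            print(c,n,round(r["score"],2),np.round(r["at"],1),np.round(cast(c,r["at"],z),4))
o=bot.get_obs();print(o["t"],o["eef_pos"],o["tool_rot"],o["contact_force"])
E
```

```text
top valve 0.82 [221.8 183.8] [0.5504 0.0772 0.    ]
top valve 0.17 [224.2 178.1] [0.5711 0.071  0.    ]
top pointer_hub 0.59 [221.8 179.6] [0.5465 0.0698 0.083 ]
top pointer_tip 0.73 [201.5 154.5] [0.6253 0.145  0.083 ]
top control_box 0.91 [335.5 204.5] [ 0.5112 -0.3161  0.    ]
top control_box 0.88 [319.7 265.4] [ 0.302  -0.2744  0.    ]
top control_box 0.48 [177.5 173.9] [0.5723 0.2331 0.    ]
top start_top 0.61 [189.3 222.6] [0.3993 0.1615 0.068 ]
top start_top 0.45 [305.3 261.6] [ 0.3065 -0.2197  0.068 ]
top start_top 0.38 [330.8 200.9] [ 0.509  -0.2899  0.068 ]
top bottle_brown_blue 0.85 [179.3 173.1] [0.5734 0.2252 0.01  ]
top bottle_brown_blue 0.2 [270.6 180.6] [ 0.5735 -0.089   0.01  ]
top bottle_brown_blue 0.15 [325. 200.] [ 0.5218 -0.2783  0.01  ]
top bottle_brown_black 0.8 [166.5 262.7] [0.2678 0.2308 0.01  ]
top bottle_brown_black 0.7 [157.9 239.5] [0.3412 0.2689 0.01  ]
top bottle_brown_black 0.69 [191.1 223.9] [0.4025 0.1647 0.01  ]
top bottle_white_red 0.79 [271.4 180.7] [ 0.5734 -0.0918  0.01  ]
top bottle_green_white 0.83 [237.7 142.8] [0.6983 0.0358 0.01  ]
scene valve 0.76 [268.5 251.2] [0.5475 0.0684 0.    ]
scene valve 0.59 [268.3 234.1] [0.5187 0.0209 0.    ]
scene pointer_hub 0.65 [269.1 236.5] [0.5423 0.06   0.083 ]
scene start_top 0.63 [286.2 138.6] [ 0.3077 -0.2118  0.068 ]
scene start_top 0.45 [217.9 148.8] [ 0.5167 -0.2905  0.068 ]
scene bottle_brown_blue 0.76 [288.8 301. ] [0.5798 0.2266 0.01  ]
scene bottle_brown_black 0.74 [368.4 274.7] [0.3438 0.2806 0.01  ]
scene bottle_brown_black 0.7 [381.2 247.3] [0.2587 0.2334 0.01  ]
scene bottle_white_red 0.57 [240.4 211.5] [ 0.5547 -0.0848  0.01  ]
scene bottle_green_white 0.61 [214.2 264.6] [0.7059 0.026  0.01  ]
scene bottle_green_white 0.54 [256.5 276.5] [0.6198 0.1198 0.01  ]
1.0 [ 0.17013429 -0.65322623  0.40472467] [2.10695035e-05 9.91898809e-01 1.27030520e-01 6.54258265e-06] [ 0.22132983  0.0178147  -0.37103215]
```

```bash
python3 -c "
import cv2,numpy as np
a=cv2.imread('pics/top0.png');b=cv2.imread('pics/scene0.png')
cv2.imwrite('pics/both.png',cv2.resize(np.hstack([a,b]),(800,300),interpolation=cv2.INTER_AREA))"
```

```text
(no output)
```

View pics/top0.png

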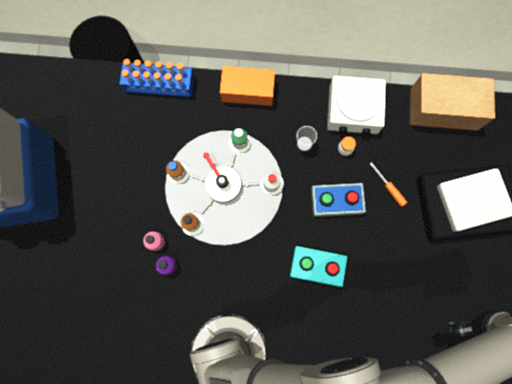

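View pics/scene0.png

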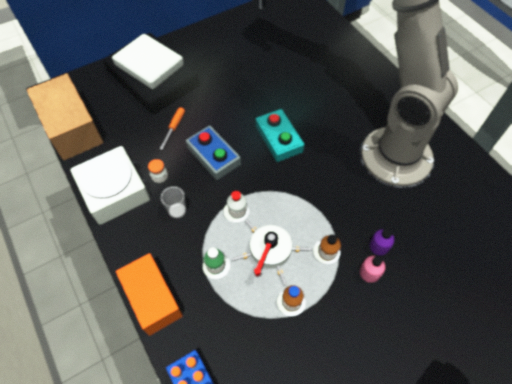

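Top view, candidates:
- **Bottles:** brown bottle with blue cap (176,170), brown with black cap (190,222), and pink (153,240) and purple (166,265) look-alikes. The wanted one is (176,170), the only one with a blue cap.
- **Boxes:** blue-topped (338,199), green button (326,199), and turquoise (319,266). The blue-topped one is meant.

I'll measure these and confirm in one crop.

```bash
cat > meas.py <<'E'
from h import *
from scipy.optimize import least_squares
def cloud(c,d):
    m=bot.camera_model(c);K,R,t=map(np.array,(m["intrinsics"],m["R"],m["t"]))
    v,u=np.mgrid[:384,:512];P=np.stack([(u-K[0,2])/K[0,0]*d,(v-K[1,2])/K[1,1]*d,d],-1)
    return (P-t)@R
def hsv(p):return cv2.cvtColor(p,cv2.COLOR_BGR2HSV).astype(int)
def masks(p):
    H=hsv(p);h,s,v=H[...,0],H[...,1],H[...,2]
    return dict(red=((h<8)|(h>172))&(s>140)&(v>90),blue=(h>100)&(h<125)&(s>120)&(v>60),green=(h>50)&(h<75)&(s>130)&(v>60))
E
python3 - <<'E'
from meas import *
p=cv2.imread("pics/top0.png");d=np.load("top_d.npy");C=cloud("top",d);M=masks(p)
ax=np.array([.5485,.072])
r=np.hypot(*(C[...,:2]-ax).transpose(2,0,1))
drum=(abs(C[...,2]-.052)<.008)&(r<.075);q=C[drum]
print("drum",drum.sum(),q.mean(0),cv2.minEnclosingCircle(q[:,:2].astype(np.float32)))
tr=(abs(C[...,2]-.010)<.008)&(r<.23);q=C[tr];print("tray",cv2.minEnclosingCircle(q[:,:2].astype(np.float32)))
tall=(C[...,2]>.085)&(r>.12)&(r<.21);n,l,s,ce=cv2.connectedComponentsWithStats(tall.astype(np.uint8))
for i in range(1,n):
    q=C[l==i];print("tall",s[i,4],ce[i].round(1),q.mean(0).round(4),q[:,2].max())
a=M["red"]&(r<.125);q=C[a];print("arm",a.sum(),q.mean(0).round(4));vx=cv2.fitLine(q[:,:2].astype(np.float32),cv2.DIST_L2,0,.01,.01).ravel();print(vx,np.degrees(np.arctan2(vx[1],vx[0])))
for n,c in(("green",[.51,-.29]),("red",[.51,-.37])):
    rr=np.hypot(*(C[...,:2]-c).transpose(2,0,1))<.05;q=C[M[n]&rr];print(n,len(q),q.mean(0).round(4),q[:,2].max(),np.argwhere(M[n]&rr).mean(0))
cv2.imwrite("pics/crop.png",np.hstack([cv2.resize(p[120:250,140:290],(450,390),interpolation=3),cv2.resize(p[170:290,285:385],(325,390),interpolation=3)]))
E
```

```text
drum 800 [0.53823459 0.06686671 0.05186683] ((0.5422080755233765, 0.06889575719833374), 0.060487955808639526)
tray ((0.5484960079193115, 0.07204035669565201), 0.23003755509853363)
tall 92 [238.4 134. ] [0.6999 0.029  0.1016] 0.1160854475729495
tall 88 [173.1 166.8] [0.5712 0.2289 0.102 ] 0.11746723810341625
tall 1 [180. 164.] [0.5848 0.2098 0.0924] 0.09240800146907417
tall 89 [271.9 178.6] [ 0.559  -0.0922  0.1024] 0.11562738656179163
tall 1 [266. 182.] [ 0.5501 -0.0743  0.0855] 0.08551013818211252
tall 1 [266. 184.] [ 0.5432 -0.0748  0.0869] 0.08687393382637752
tall 1 [274. 187.] [ 0.5359 -0.1015  0.085 ] 0.08504587265253333
tall 96 [188.  219.8] [0.4037 0.1608 0.1017] 0.11593401468530735
tall 1 [193. 215.] [0.4224 0.1494 0.0865] 0.08648980903187214
arm 74 [0.5952 0.1097 0.0959]
[0.799787   0.6002839  0.59522593 0.10965486] 36.890236
green 79 [ 0.5172 -0.2757  0.0675] 0.0770308454713767 [198.10126582 326.59493671]
red 97 [ 0.5293 -0.3587  0.0663] 0.07895257997474753 [196.65979381 352.08247423]
```

View pics/crop.png

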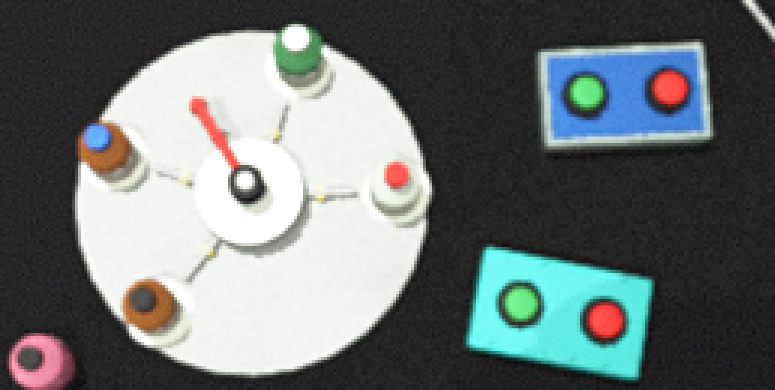

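The crop confirms it: the blue cap is at (97,138) in the crop, and the blue-topped box's green button is at (585,93). I'll shut the gripper and move high over to the valve.

```bash
python3 -m pendant '[[0,0.026,-0.0248,0,0],[0,0.026,-0.0248,0,0],[0,0.026,-0.0248,0,0],[0,0.026,-0.0248,0,0],[0,0.026,-0.0248,0,0],[0,0.026,-0.0248,0,0],[0,0.026,-0.0248,0,0],[0,0.026,-0.0248,0,0],[0,0.026,-0.0248,0,0],[0,0.026,-0.0248,0,0],[0,0.026,-0.0248,0,0],[0,0.026,-0.0248,0,0]]' 20; python3 -m pendant '[[0,0.026,-0.0248,0,0],[0,0.026,-0.0248,0,0],[0,0.026,-0.0248,0,0],[0,0.026,-0.0248,0,0],[0,0.026,-0.0248,0,0],[0,0.026,-0.0248,0,0],[0,0.026,-0.0248,0,0],[0,0.026,-0.0248,0,0],[0,0,0,0,6],[0,0,0,0,6],[0,0,0,0,6],[0,0,0,0,6]]'
python3 - <<'E'
from h import *
o=bot.get_obs();print(o["t"],o["eef_pos"],o["tool_rot"],o["contact_force"],o["gripper_width"])
p,d=bot.read_camera("wrist");cv2.imwrite("pics/w1.png",p);np.save("w1_d.npy",d)
m=bot.camera_model("wrist");print(-np.array(m["R"]).T@m["t"]);np.savez("w1m.npz",**m)
E
```

```text
t: 2.0
eef_pos: [0.3976, -0.285, 0.4051]
tool_rot: [0.0, 0.992, 0.127, 0.0]
contact_force: [0.0, -0.0, 0.4]
gripper_width: 0.002
grasp_force: 0.0
t: 3.0
eef_pos: [0.5485, -0.0419, 0.4047]
tool_rot: [0.0, 0.996, -0.084, 0.0]
contact_force: [-1.4, -0.8, -0.3]
gripper_width: -0.002
grasp_force: 0.0
3.0 [ 0.54846517 -0.04192881  0.40469035] [ 1.90645479e-05  9.96441261e-01 -8.42900541e-02  1.56334482e-05] [-1.3720251  -0.81974095 -0.34592764] -0.001752056714720654
[ 0.62245883 -0.05460276  0.37405722]
```

View pics/w1.png

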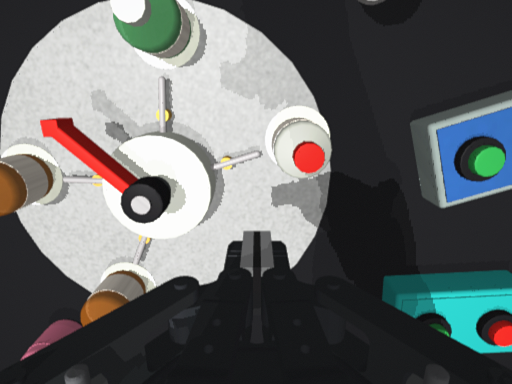

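The wrist view shows the arrow from the hub (143,202) to the tip (45,125) with the green bottle at (150,25); the wanted bottle is at the left edge (10,190). Next I'll refine the hub and arm from depth.

```bash
cat >> meas.py <<'E'
def report(c,p,d,show=True):
    C=cloud(c,d);M=masks(p);ax=np.array([.543,.069])
    for _ in range(3):
        r=np.hypot(*(C[...,:2]-ax).transpose(2,0,1))
        q=C[(abs(C[...,2]-.052)<.006)&(r<.068)]
        o=q[np.hypot(*(q[:,:2]-ax).T)>.03]
        q2=C[(abs(C[...,2]-.0105)<.004)&(r<.215)&(r>.12)]
        ax,_r=cv2.minEnclosingCircle(o[:,:2].astype(np.float32));ax=np.array(ax)
    print(c,"drum axis",ax.round(4),_r)
    hb=C[(r<.03)&(C[...,2]>.09)&~M["red"]];print("hub top",len(hb),hb.mean(0).round(4),hb[:,2].max())
    a=M["red"]&(r<.125)&(C[...,2]>.088)&(C[...,2]<.102);q=C[a]
    v=cv2.fitLine(q[:,:2].astype(np.float32),cv2.DIST_HUBER,0,.001,.001).ravel()
    if v[:2]@(q.mean(0)[:2]-ax)<0:v[:2]*=-1
    off=v[0]*(v[3]-ax[1])-v[1]*(v[2]-ax[0])
    print("arm",len(q),q.mean(0).round(4),"deg",np.degrees(np.arctan2(v[1],v[0])).round(2),"offset of line from axis",off.round(4),"rmax",r[a].max())
    for z0,nm in((.085,"tall"),):
        t=(C[...,2]>z0)&(r>.12)&(r<.21);n,l,s,ce=cv2.connectedComponentsWithStats(t.astype(np.uint8))
        for i in range(1,n):
            if s[i,4]<30:continue
            b=C[l==i];top=b[b[:,2]>b[:,2].max()-.012] if c=="wrist" else b
            w=top[:,:2].mean(0)-ax
            print(nm,s[i,4],ce[i].round(0),top.mean(0).round(4),"deg",np.degrees(np.arctan2(w[1],w[0])).round(2),"r",np.hypot(*w).round(4))
E
python3 - <<'E'
from meas import *
report("wrist",cv2.imread("pics/w1.png"),np.load("w1_d.npy"))
report("top",cv2.imread("pics/top0.png"),np.load("top_d.npy"))
E
```

```text
wrist drum axis [0.5439 0.0702] 0.059911951422691345
hub top 1470 [0.5452 0.0684 0.0978] 0.10171642452890685
arm 1629 [0.5989 0.109  0.0949] deg 36.93 offset of line from axis -0.0023 rmax 0.1118341308413051
tall 1319 [137.  14.] [ 0.6225 -0.0546  0.3741] deg -57.82 r 0.1474
tall 1150 [306. 153.] [ 0.6225 -0.0546  0.3741] deg -57.82 r 0.1474
tall 17841 [362. 337.] [ 0.6225 -0.0546  0.3741] deg -57.82 r 0.1474
tall 113 [ 91. 318.] [ 0.6225 -0.0546  0.3741] deg -57.82 r 0.1474
top drum axis [0.5417 0.0686] 0.05997271463274956
hub top 130 [0.5421 0.0686 0.0982] 0.10829513654096334
arm 68 [0.595  0.1094 0.0958] deg 36.48 offset of line from axis 0.0011 rmax 0.10779685586665001
tall 92 [238. 134.] [0.6999 0.029  0.1016] deg -14.06 r 0.163
tall 88 [173. 167.] [0.5712 0.2289 0.102 ] deg 79.57 r 0.1629
tall 89 [272. 179.] [ 0.559  -0.0922  0.1024] deg -83.86 r 0.1618
tall 96 [188. 220.] [0.4037 0.1608 0.1017] deg 146.27 r 0.1659
```

```bash
python3 -m pendant '[[0,0.0116,-0.0267,0,0],[0,0.0116,-0.0267,0,0],[0,0.0116,-0.0267,0,0],[0,0.0116,-0.0267,0,0],[0,0.0116,-0.0267,0,0],[0,0,0,0.02,0],[0,0,0,0.02,0],[0,0,0,0.02,0],[0,0,0,0.02,0],[0,0,0,0.02,0],[0,0,0,0,0],[0,0,0,0,0]]'
python3 - <<'E'
from h import *
o=bot.get_obs();print(o["t"],o["eef_pos"],o["tool_rot"],o["contact_force"])
p,d=bot.read_camera("wrist");cv2.imwrite("pics/w2.png",p);np.save("w2_d.npy",d)
E
```

```text
t: 4.05
eef_pos: [0.6271, 0.0798, 0.304]
tool_rot: [0.0, 0.997, -0.081, -0.001]
contact_force: [-0.1, 0.6, 0.7]
gripper_width: 0.003
grasp_force: 0.0
4.05 [0.62713089 0.07984488 0.30403148] [ 2.73571597e-04  9.96690684e-01 -8.12800347e-02 -1.07757776e-03] [-0.14871697  0.58100549  0.66312906]
```

View pics/w2.png

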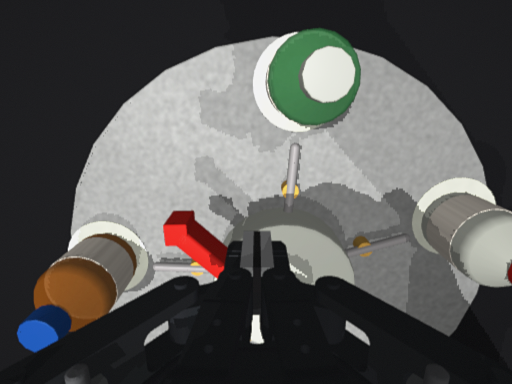

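The view is clear: fingertips at (256,245), arrow to their left (195,235), green bottle well away (315,80). I'll descend beside the arm and start pushing.

```bash
python3 -m pendant '[[0,0,0,0.018,0],[0,0,0,0.018,0],[0,0,0,0.018,0],[0,0,0,0.017,0],[0,0,0,0,0],[0,-0.0049,-0.0055,0,0],[0,-0.0049,-0.0055,0,0],[0,-0.0049,-0.0055,0,0],[0,-0.0036,-0.0046,0,0],[0,-0.0036,-0.0046,0,0],[0,-0.0036,-0.0046,0,0],[0,0,0,0,0]]'
python3 - <<'E'
from meas import *
p,d=bot.read_camera("wrist");a=masks(p)["red"];C=cloud("wrist",d)
a&=(C[...,2]>.085)&(C[...,2]<.105)&(np.hypot(C[...,0]-.5435,C[...,1]-.0694)<.125);q=C[a]
print(len(q),q.mean(0) if len(q) else "",bot.get_obs()["t"])
if len(q):
    w=q[:,:2]-[.5435,.0694];r=np.hypot(*w.T);k=r>np.percentile(r,60);print(np.degrees(np.arctan2(*w[k].mean(0)[::-1])),r.max())
E
```

```text
t: 5.1
eef_pos: [0.6066, 0.1157, 0.2341]
tool_rot: [-0.0, 0.997, -0.081, 0.0]
contact_force: [0.5, -0.3, -0.1]
gripper_width: 0.0
grasp_force: 0.0
343 [0.59312029 0.12640799 0.09567054] 5.15
47.75724082017112 0.11321924673953145
```

```bash
python3 -m pendant '[[0,-0.004,-0.0031,0,0],[0,-0.004,-0.0031,0,0],[0,-0.004,-0.0031,0,0],[0,-0.004,-0.0031,0,0],[0,-0.0041,-0.0019,0,0],[0,-0.0041,-0.0019,0,0],[0,-0.004,-0.002,0,0],[0,0,0,0,0]]'
cat > ang.py <<'E'
from meas import *
p,d=bot.read_camera("wrist");a=masks(p)["red"];C=cloud("wrist",d)
a&=(C[...,2]>.085)&(C[...,2]<.105)&(np.hypot(C[...,0]-.5435,C[...,1]-.0694)<.125);q=C[a]
w=q[:,:2]-[.5435,.0694];r=np.hypot(*w.T);k=r>.06
print("wrist",len(q),np.degrees(np.arctan2(*w[k].mean(0)[::-1])),r.max(),bot.get_obs()["t"],bot.get_obs()["eef_pos"])
E
python3 ang.py
```

```text
t: 5.82
eef_pos: [0.5814, 0.1377, 0.2337]
tool_rot: [-0.0, 0.997, -0.081, -0.0]
contact_force: [-0.5, -0.1, -0.1]
gripper_width: -0.003
grasp_force: 0.0
wrist 394 73.71520245683588 0.07669261882368773 5.8667 [0.58173035 0.13748504 0.23373608]
```

Backing off and rising for an accurate look.

```bash
python3 -m pendant '[[0,0.012,0,0,0],[0,0.013,0,0,0],[0,0,0,-0.03,0],[0,0,0,-0.035,0],[0,0,0,-0.035,0],[0,0,0,-0.035,0],[0,-0.022,0,-0.03,0],[0,-0.022,0,0,0],[0,-0.022,0,0,0],[0,-0.022,-0.0025,0,0],[0,0,0,0,0],[0,0,0,0,0]]'
python3 - <<'E'
from meas import *
p,d=bot.read_camera("wrist");cv2.imwrite("pics/w3.png",p);np.save("w3_d.npy",d);report("wrist",p,d)
p,d=bot.read_camera("top");cv2.imwrite("pics/t3.png",p);report("top",p,d);print(bot.get_obs()["t"])
E
```

```text
t: 6.87
eef_pos: [0.5197, 0.1502, 0.3991]
tool_rot: [-0.0, 0.997, -0.081, 0.0]
contact_force: [0.2, 0.6, -0.5]
gripper_width: -0.002
grasp_force: 0.0
wrist drum axis [0.5443 0.0702] 0.059915270656347275
hub top 2082 [0.5419 0.0743 0.1332] 0.3163852371314013
arm 1510 [0.5636 0.1334 0.0956] deg 73.46 offset of line from axis -0.0005 rmax 0.11189576750658424
tall 286 [507.  90.] [ 0.5634 -0.0772  0.0873] deg -82.63 r 0.1486
tall 1327 [155. 133.] [0.5772 0.2309 0.1092] deg 78.43 r 0.164
tall 3672 [ 60. 358.] [0.5408 0.1975 0.3096] deg 91.56 r 0.1273
tall 30 [146. 346.] [0.5197 0.1883 0.2833] deg 101.78 r 0.1207
top drum axis [0.542  0.0683] 0.060042642056941986
hub top 133 [0.5412 0.0693 0.1031] 0.321232746014235
arm 26 [0.5497 0.1021 0.096 ] deg 79.43 offset of line from axis -0.0012 rmax 0.04974642051146312
tall 2250 [182. 189.] [0.389  0.0791 0.6871] deg 175.97 r 0.1534
tall 95 [239. 134.] [0.7005 0.0287 0.1011] deg -14.01 r 0.1634
tall 97 [272. 179.] [ 0.5591 -0.0917  0.1009] deg -83.9 r 0.1609
6.9667
```

View pics/w3.png

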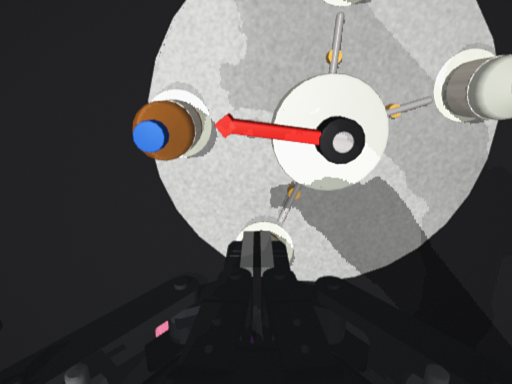

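The arrow (tip 220,125) is a few degrees short of the blue-capped bottle (cap 150,136). I'll fit the cap disc and hub disc for the exact remaining angle.

```bash
cat > fine.py <<'E'
from meas import *
def fine(p,d):
    C=cloud("wrist",d);M=masks(p);mc=lambda q:cv2.minEnclosingCircle(q[:,:2].astype(np.float32))
    nb=lambda c,R:np.hypot(C[...,0]-c[0],C[...,1]-c[1])<R
    hv=hsv(p);S=hv[...,1]
    b=C[M["blue"]&nb([.572,.229],.06)&(C[...,2]>.09)];zt=np.percentile(b[:,2],95);cap=b[b[:,2]>zt-.004]
    (cx,cy),cr=mc(cap);cm=np.median(cap,0)
    body=C[nb([.572,.229],.05)&(C[...,2]>.03)&(C[...,2]<.125)]
    # shoulder/rest: fit circle to body silhouette below shoulder, known r 29 mm
    sd=body[(body[:,2]<.07)];f=least_squares(lambda x:np.hypot(sd[:,0]-x[0],sd[:,1]-x[1])-.029,[.572,.229],loss="soft_l1",f_scale=.001)
    (dx,dy),dr=mc(C[nb([.5435,.0694],.067)&(abs(C[...,2]-.052)<.005)])
    hb=C[nb([.5435,.0694],.024)&(abs(C[...,2]-.0985)<.006)&(S<90)];(hx,hy),hr=mc(hb)
    a=M["red"]&nb([.5435,.0694],.125)&(C[...,2]>.091)&(C[...,2]<.102);q=C[a]
    l=cv2.fitLine(q[:,:2].astype(np.float32),cv2.DIST_HUBER,0,.001,.001).ravel();l*=1 if l[1]>0 else -1
    w=q[:,:2]-[dx,dy];tip=q[np.hypot(*w.T)>.105].mean(0)
    print("cap",cap.mean(0).round(4),(cx,cy,cr),"body",f.x.round(4),len(sd),"drum",(dx,dy,dr),"hub",(hx,hy,hr))
    D=lambda a,b:np.degrees(np.arctan2(b[1]-a[1],b[0]-a[0])).round(2)
    for n,o in(("drum",(dx,dy)),("hub",(hx,hy))):print(n,"->cap",D(o,(cx,cy)),"->body",D(o,f.x),"->tip",D(o,tip))
    print("line",np.degrees(np.arctan2(l[1],l[0])))
E
python3 -c "
from fine import *
# frozen robot: camera pose unchanged since w3
fine(cv2.imread('pics/w3.png'),np.load('w3_d.npy'))"
```

```text
cap [0.5774 0.2313 0.1096] (0.5771050453186035, 0.2318516969680786, 0.013619634322822094) body [0.5773 0.232 ] 514 drum (0.5447865724563599, 0.06990329921245575, 0.059957943856716156) hub (0.5448344349861145, 0.06988094002008438, 0.020982638001441956)
drum ->cap 78.71 ->body 78.65 ->tip 73.61
hub ->cap 78.73 ->body 78.66 ->tip 73.63
line 73.4668
```

```bash
python3 -m pendant '[[0,0.022,0.0025,0,0],[0,0.022,0,0,0],[0,0.022,0,0,0],[0,0.022,0,0.03,0],[0,0,0,0.035,0],[0,0,0,0.035,0],[0,0,0,0.035,0],[0,0,0,0.03,0],[0,0,-0.0022,0,0],[0,-0.011,0,0,0],[0,-0.01,0,0,0],[0,0,0,0,0]]'; python3 -m pendant '[[0,-0.003,0,0,0],[0,-0.003,0,0,0],[0,-0.0025,0,0,0],[0,-0.0018,0,0,0],[0,0,0,0,0],[0,0,0,0,0]]'; python3 ang.py
python3 -m pendant '[[0,0.012,0,0,0],[0,0.013,0,0,0],[0,0,0,-0.03,0],[0,0,0,-0.035,0],[0,0,0,-0.035,0],[0,0,0,-0.035,0],[0,-0.022,0,-0.03,0],[0,-0.022,0,0,0],[0,-0.022,0,0,0],[0,-0.022,-0.0025,0,0],[0,0,0,0,0],[0,0,0,0,0]]'
python3 -c "
from fine import *
p,d=bot.read_camera('wrist');cv2.imwrite('pics/w4.png',p);fine(p,d)"
```

```text
t: 7.97
eef_pos: [0.5858, 0.1391, 0.2348]
tool_rot: [-0.0, 0.997, -0.081, -0.0]
contact_force: [-1.1, -0.6, 1.0]
gripper_width: 0.001
grasp_force: 0.0
t: 8.47
eef_pos: [0.5767, 0.1399, 0.2341]
tool_rot: [-0.0, 0.997, -0.082, 0.0]
contact_force: [1.7, 0.4, 1.2]
gripper_width: -0.002
grasp_force: 0.7
wrist 358 77.49797843156112 0.07742888983673278 8.5167 [0.57673429 0.13978611 0.23390512]
t: 9.52
eef_pos: [0.5137, 0.1529, 0.3987]
tool_rot: [0.0, 0.997, -0.081, -0.0]
contact_force: [0.4, -0.2, -0.6]
gripper_width: -0.002
grasp_force: 0.0
cap [0.5768 0.2318 0.1098] (0.5767396092414856, 0.23235386610031128, 0.013445002026855946) body [0.5769 0.2325] 489 drum (0.5444979667663574, 0.07052230834960938, 0.059771642088890076) hub (0.5443174242973328, 0.07031004875898361, 0.021042147651314735)
drum ->cap 78.73 ->body 78.7 ->tip 76.9
hub ->cap 78.69 ->body 78.65 ->tip 76.83
line 76.7408
```

```bash
python3 -m pendant '[[0,0.022,0.0025,0,0],[0,0.022,0,0,0],[0,0.022,0,0,0],[0,0.022,0,0.03,0],[0,0,0,0.035,0],[0,0,0,0.035,0],[0,0,0,0.035,0],[0,0,0,0.03,0],[0,0,0,0,0],[0,-0.01,0,0,0],[0,-0.01,0,0,0],[0,0,0,0,0]]'; python3 -m pendant '[[0,-0.002,0,0,0],[0,-0.002,0,0,0],[0,-0.002,0,0,0],[0,-0.0015,0,0,0],[0,0,0,0,0],[0,0,0,0,0]]'; python3 ang.py
python3 -m pendant '[[0,0.012,0,0,0],[0,0.013,0,0,0],[0,0,0,-0.03,0],[0,0,0,-0.035,0],[0,0,0,-0.035,0],[0,0,0,-0.035,0],[0,-0.022,0,-0.03,0],[0,-0.022,0,0,0],[0,-0.022,0,0,0],[0,-0.022,-0.0025,0,0],[0,0,0,0,0],[0,0,0,0,0]]'
python3 -c "
from fine import *
p,d=bot.read_camera('wrist');cv2.imwrite('pics/w5.png',p);fine(p,d)"
```

```text
t: 10.57
eef_pos: [0.5802, 0.1401, 0.2356]
tool_rot: [-0.0, 0.997, -0.081, 0.001]
contact_force: [-0.4, -0.3, -0.5]
gripper_width: -0.003
grasp_force: 0.0
t: 11.07
eef_pos: [0.5744, 0.1403, 0.2342]
tool_rot: [-0.0, 0.997, -0.082, 0.001]
contact_force: [0.5, -0.5, 0.9]
gripper_width: 0.003
grasp_force: 0.8
wrist 324 79.19915090680898 0.11304308994820961 11.1167 [0.57440342 0.14029715 0.23404231]
t: 12.12
eef_pos: [0.5113, 0.1533, 0.3987]
tool_rot: [0.0, 0.997, -0.081, -0.0]
contact_force: [0.9, 0.0, 0.8]
gripper_width: -0.005
grasp_force: 0.0
cap [0.5768 0.2318 0.1099] (0.5769388675689697, 0.23215019702911377, 0.013662674464285374) body [0.5769 0.2325] 488 drum (0.544399082660675, 0.07027261704206467, 0.05985952541232109) hub (0.5440714359283447, 0.07055416703224182, 0.021101277321577072)
drum ->cap 78.63 ->body 78.67 ->tip 78.57
hub ->cap 78.5 ->body 78.54 ->tip 78.37
line 78.42299
```

View pics/w5.png

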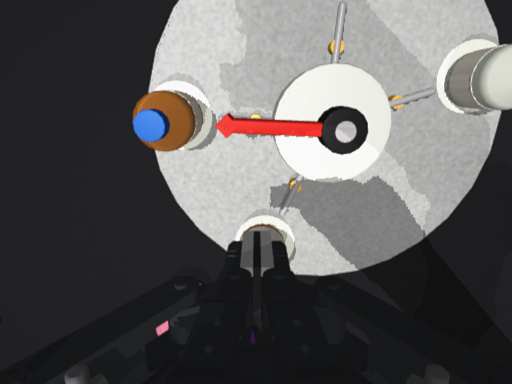

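The arrow (tip 220,125) now points at the middle of the blue-capped bottle, within about 0.2°, and the bottle hasn't moved. Next is the green button.

```bash
python3 -m pendant '[[0,0.0043,0.0354,0,0],[0,0.0043,0.0354,0,0],[0,0.0043,0.0354,0,0],[0,0.0043,0.0354,0,0],[0,0.0043,0.0354,0,0],[0,0.0043,0.0354,0,0],[0,0.0043,0.0354,0,0],[0,0.0043,0.0354,0,0],[0,0.0043,0.0354,0,0],[0,0.0043,0.0354,0,0],[0,0.0043,0.0354,0,0],[0,0.0043,0.0354,0,0]]';  python3 -m pendant '[[0,0,0,0,0],[0,0,0,0,0]]'
python3 - <<'E'
from meas import *
p,d=bot.read_camera("wrist");cv2.imwrite("pics/w6.png",p);C=cloud("wrist",d);M=masks(p)
for n in("green","red"):
    q=C[M[n]&(C[...,2]>.055)&(C[...,2]<.08)&(C[...,0]>.44)];q=q[q[:,2]>np.percentile(q[:,2],90)-.004]
    print(n,len(q),q.mean(0).round(4),cv2.minEnclosingCircle(q[:,:2].astype(np.float32)))
o=bot.get_obs();print(o["t"],o["eef_pos"],o["tool_rot"])
E
```

```text
t: 13.17
eef_pos: [0.4937, -0.2773, 0.3984]
tool_rot: [0.0, 0.997, -0.083, -0.0]
contact_force: [-0.2, 0.5, 0.6]
gripper_width: 0.001
grasp_force: 0.0
t: 13.33
eef_pos: [0.4933, -0.2779, 0.398]
tool_rot: [0.0, 0.996, -0.085, -0.001]
contact_force: [0.1, 0.5, 0.8]
gripper_width: 0.005
grasp_force: 0.0
green 792 [ 0.5206 -0.273   0.0683] ((0.5200878977775574, -0.27295199036598206), 0.01578260213136673)
red 861 [ 0.5325 -0.3554  0.0683] ((0.5320022106170654, -0.3559693694114685), 0.015881448984146118)
13.3833 [ 0.49385558 -0.27572693  0.39808871] [-1.87181096e-04  9.96533764e-01 -8.31880485e-02 -4.13187036e-04]
```

View pics/w6.png

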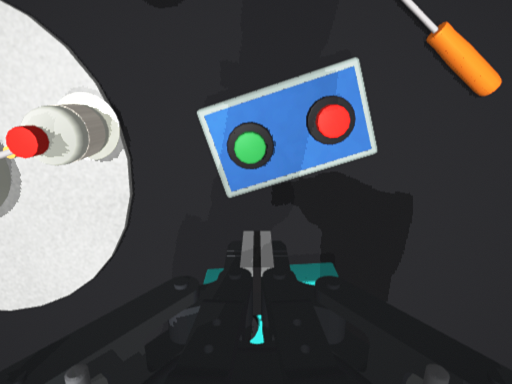

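The green button is at (250,148) on the blue-topped box. I'll line up above it and descend to about 8 mm over the button.

```bash
python3 -m pendant '[[0,0.0128,-0.0041,0.01,0],[0,0.0129,-0.0041,0.02,0],[0,0,0,0.03,0],[0,0,0,0.03,0],[0,0,0,0.03,0],[0,0,0,0.02,0],[0,0,0,0.009,0],[0,0,0,0,0],[0,0,0,0,0]]'
```

```text
t: 14.13
eef_pos: [0.5211, -0.27, 0.2502]
tool_rot: [-0.0, 0.997, -0.081, 0.0]
contact_force: [-0.3, -0.5, 0.3]
gripper_width: -0.001
grasp_force: 0.0
```

```bash
python3 -m pendant '[[0,0,0.002,0.004,0],[0,0,0,0.004,0],[0,0,0,0.002,0],[0,0,0,0.002,0],[0,0,0,0,0]]'; python3 -m pendant '[[0,0,0,0.001,0],[0,0,0,0.001,0],[0,0,0,0,0]]';python3 -m pendant '[[0,0,0,0.001,0],[0,0,0,0,0],[0,0,0,0,0]]'
```

```text
t: 14.55
eef_pos: [0.5206, -0.273, 0.2383]
tool_rot: [0.0, 0.997, -0.082, 0.001]
contact_force: [0.1, -1.1, 3.8]
gripper_width: -0.0
grasp_force: 1.7
t: 14.8
eef_pos: [0.5206, -0.273, 0.2362]
tool_rot: [0.0, 0.997, -0.082, 0.001]
contact_force: [2.0, -2.5, 5.1]
gripper_width: 0.002
grasp_force: 2.3
t: 15.05
eef_pos: [0.5207, -0.273, 0.2359]
tool_rot: [0.0, 0.997, -0.082, 0.001]
contact_force: [-0.5, -2.0, 10.4]
gripper_width: -0.0
grasp_force: 5.5
```

Force went above the spring's 5 N and travel stalled, so the button is at its stop. One small extra push for certainty, then release.

```bash
python3 -m pendant '[[0,0,0,0.0007,0],[0,0,0,0,0],[0,0,0,0,0]]'; python3 -m pendant '[[0,0,0,-0.005,0],[0,0,0,-0.01,0],[0,0,0,-0.02,0],[0,0,0,-0.03,0],[0,0,0,-0.03,0],[0,0,0,-0.03,0],[0,0,0,-0.03,0],[0,-0.0257,0.006,0,0],[0,0,0,0,0],[0,0,0,0,0]]'
python3 - <<'E'
from meas import *
p,d=bot.read_camera("wrist");C=cloud("wrist",d);M=masks(p)
for n in("green","red"):
    q=C[M[n]&(C[...,2]>.055)&(C[...,2]<.08)&(C[...,0]>.44)];print(n,np.percentile(q[:,2],90))
p2,d=bot.read_camera("top");report("top",p2,d);cv2.imwrite("pics/t7.png",p2);print(bot.get_obs()["t"])
E
```

```text
t: 15.3
eef_pos: [0.5207, -0.273, 0.2358]
tool_rot: [0.001, 0.997, -0.082, 0.001]
contact_force: [-1.8, -0.4, 15.6]
gripper_width: 0.003
grasp_force: 8.2
t: 16.13
eef_pos: [0.4923, -0.2742, 0.3889]
tool_rot: [-0.0, 0.997, -0.083, -0.001]
contact_force: [0.2, -0.3, -0.0]
gripper_width: 0.002
grasp_force: 0.0
green 0.0688288810423185
red 0.06892716965345516
top drum axis [0.5423 0.0687] 0.05983665958046913
hub top 134 [0.5421 0.0694 0.098 ] 0.1050607461110094
arm 80 [0.5534 0.1332 0.0953] deg 76.66 offset of line from axis 0.0041 rmax 0.10787771982511078
tall 95 [239. 134.] [0.6991 0.0286 0.1012] deg -14.34 r 0.1619
tall 90 [173. 167.] [0.5716 0.2287 0.1013] deg 79.63 r 0.1626
tall 95 [272. 179.] [ 0.5585 -0.0923  0.1015] deg -84.24 r 0.1618
tall 94 [188. 220.] [0.4026 0.1604 0.1014] deg 146.74 r 0.167
16.2333
```

View pics/t7.png

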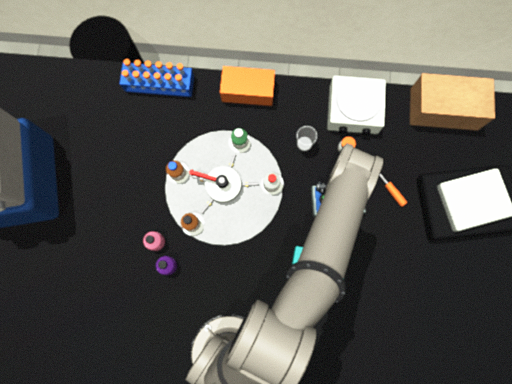

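The pointer (tip 192,175) is aimed at the blue-capped bottle (176,170), the green button is back up, the red one is untouched and the bottles stand as before. Handing in.

```bash
python3 -c "
from station import bot
print(bot.hand_in())"
```

```text
the job is handed in; nothing more can be done
None
```

I pushed the pointer round to within about 0.2° of the middle of the brown bottle with the blue cap, then pressed the green start button down to its stop and let it come back up; the red button and the bottles were left as they were, and I handed the job in at about 16 s.

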